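# Put the sockets back on the rail in order of size

## Task

Put the four loose steel sockets back on the socket rail in order of size, narrowest to widest: each goes mouth down over the post whose round seat is as wide as the socket itself, and must sit upright and fully home on that seat. Do not tip any socket over on the way, and leave all four standing free at the end.

Things in the scene. Friction and masses are not known exactly. Their poses are not given: they have to be found in the camera images.
- rail: The socket rail, fixed: an aluminium channel 290 mm long, 46 mm wide, 14 mm high, with a black plastic cap (17 mm high) at each end, lying on the bench at any angle. It carries the four posts in one row, in order of size. Origin: centre of its underside on the bench; its y axis runs along the rail towards the widest post, z is up. The posts stand along its centre line (x = 0) about 56 to 72 mm apart, near y = -96, -40, 24 and 96 mm.
- socket_34: The narrowest of four loose round steel sockets (hexagon sockets for wheel nuts), 34 mm across and 52 mm high, standing on the bench with its hexagonal mouth down and its 19 mm square drive hole up. The mouth is 21 mm across flats and 28 mm deep. Origin: centre of its lower rim; z is up along its axis.
- socket_42: The second narrowest of four loose round steel sockets (hexagon sockets for wheel nuts), 42 mm across and 54 mm high, standing on the bench with its hexagonal mouth down and its 19 mm square drive hole up. The mouth is 27 mm across flats and 28 mm deep. Origin: centre of its lower rim; z is up along its axis.
- socket_50: The second widest of four loose round steel sockets (hexagon sockets for wheel nuts), 50 mm across and 57 mm high, standing on the bench with its hexagonal mouth down and its 19 mm square drive hole up. The mouth is 33 mm across flats and 28 mm deep. Origin: centre of its lower rim; z is up along its axis.
- socket_58: The widest of four loose round steel sockets (hexagon sockets for wheel nuts), 58 mm across and 60 mm high, standing on the bench with its hexagonal mouth down and its 19 mm square drive hole up. The mouth is 40 mm across flats and 28 mm deep. Origin: centre of its lower rim; z is up along its axis.
- post_34: The narrowest of the four plastic posts on the rail, fixed: a flat round black seat 34 mm across whose top is 18 mm above the bench, and on it a grey plug 17 mm across straight for 8 mm and then rounded off like a bullet's nose, its tip 24 mm above the seat. The socket of 34 mm goes over it with 2 mm play all round. Origin: centre of the seat's upper face, where the socket's lower rim comes to rest; z is up.
- post_42: The second narrowest of the four plastic posts on the rail, fixed: a flat round black seat 42 mm across whose top is 18 mm above the bench, and on it a grey plug 23 mm across straight for 8 mm and then rounded off like a bullet's nose, its tip 24 mm above the seat. The socket of 42 mm goes over it with 2 mm play all round. Origin: centre of the seat's upper face, where the socket's lower rim comes to rest; z is up.
- post_50: The second widest of the four plastic posts on the rail, fixed: a flat round black seat 50 mm across whose top is 18 mm above the bench, and on it a grey plug 29 mm across straight for 8 mm and then rounded off like a bullet's nose, its tip 24 mm above the seat. The socket of 50 mm goes over it with 2 mm play all round. Origin: centre of the seat's upper face, where the socket's lower rim comes to rest; z is up.
- post_58: The widest of the four plastic posts on the rail, fixed: a flat round black seat 58 mm across whose top is 18 mm above the bench, and on it a grey plug 36 mm across straight for 8 mm and then rounded off like a bullet's nose, its tip 24 mm above the seat. The socket of 58 mm goes over it with 2 mm play all round. Origin: centre of the seat's upper face, where the socket's lower rim comes to rest; z is up.
Not all that is in view belongs to the job. What is shaped like the socket_42 but pink is not meant. What is shaped like the socket_34 but turquoise is not meant.

How it is judged (in metres and radians):
At the end, for the whole second after the job is handed in: Every socket stands on the post of its own width: its axis within 8 mm of the post's, its lower rim within 3 mm of the seat's upper face, upright within 0.08 rad, at rest and released (horizontal distance between socket_34 and post_34 below 0.008 m and z of socket_34 in the frame of post_34 between -0.003 and 0.003 m and angle between each of socket_34, socket_42, socket_50, socket_58's own z axis and vertical below 0.08 rad and linear speed of each of socket_34, socket_42, socket_50, socket_58 below 0.02 m/s and contact force between each of socket_34, socket_42, socket_50, socket_58 and the fingers below 0.1 N and horizontal distance between socket_42 and post_42 below 0.008 m and z of socket_42 in the frame of post_42 between -0.003 and 0.003 m and horizontal distance between socket_50 and post_50 below 0.008 m and z of socket_50 in the frame of post_50 between -0.003 and 0.003 m and horizontal distance between socket_58 and post_58 below 0.008 m and z of socket_58 in the frame of post_58 between -0.003 and 0.003 m); the robot touches nothing.
It fails at once if a socket is tipped over (its axis more than 1 rad from upright) (angle between any of socket_34, socket_42, socket_50, socket_58's own z axis and vertical above 1 rad).
It also fails if it takes over 99 s, if anything falls off the work surface, if the arm or the gripper's body presses on something with over 40 N, if the wrist force passes 120 N, or if a joint passes its speed limit or range.

## Robot

A 6-joint arm with a two-finger parallel gripper is mounted at the origin on a cart in front of the work surface, level with it; the furniture and walls round the work are solid. World frame = base frame: x ahead of the robot, y to its left, z up, the work surface at z = 0. Lengths are in m, angles in degrees, forces in N, time in s.
With the tool pointing down it reaches from about 0.35 to 0.875 m from the base axis. Payload 4.2 kg.
Tool frame: the origin (TCP) lies between the finger pads; the fingertips stand 8 mm ahead of it and the grasp point (between the pads) lies 11 mm behind it; z points along the fingers, y is the line along which they close (so a half turn about z gives the same grasp; the last joint's range is limited). The gripper opens to 87 mm and grips with 3 to 60 N. Pads are 19 mm wide; open, the fingers measure 117 mm over their backs; the gripper's body (75 mm by 190 mm) begins 51 mm behind the grasp point.
Start: joints at [90.39, 22.042, 0.453, 0, -68.411, -14.817], TCP at [0.156, 0.605, 0.231] pointing down, gripper open.
Joint ranges: [-179.83, 179.83], [-69.29, 118.12], [-61.27, 80.66], [-181.25, 117.63], [-171.15, -9.14], [-177.46, 177.46]. Speed limits (degrees/s): [159.86, 159.86, 180, 180, 180, 180].

## Interface

Orientations are given as a 3x3 rotation matrix whose columns are the frame's x, y, z axes.
In Python, from station import sense, capture, camera_model, finish_job, find_in gives the robot as it stands. The module is installed in compiled form; this text tells all that it offers.
- The arm moves only by the tool arm_command, never from a script. Its argument "motion" is a list of rows, each a list of 7 numbers: the finger opening in mm, from 0 to 87, then the shift along the tool's x, y, z in mm, then the turn, a rotation vector about the tool's x, y, z in rad. In form: [[jaw, dx, dy, dz, rx, ry, rz], ...]. A call has 1 to 8 rows; each row shifts and turns the commanded pose from where the row before left it, along the tool's axes as they then stand; what a row does not reach is not made up. A row lasts 1/10 s, in which the tool goes at most 50 mm and 8.59 degrees, less where a joint would pass 70% of its speed; a pose out of reach is approached as far as the arm can. A call with a gripper value outside its range is refused whole. The fingers move at their own pace and stop on an object; the grip force is fixed at half the most. Time passes only in rows, so rows that do not move let the fingers close. It gives the time, the measured TCP pose, the force, the opening and the grip force at its end, in the units of the state.
- sense(): the state, without advancing time (a new reading comes with each control period).
- capture(name): name is "scene" or "top"; returns the picture (384x512x3 uint8, red, green, blue); there is no depth.
- camera_model(name): a dict with "fx", "fy", "cx", "cy" (pixels), "R" (3x3) and "t" (3): a world point X has camera coordinates R X + t. Camera axes: x right, y down, z forward; pixel columns grow to the right and rows downward; lengths in m; the calibration is good to about 2 mm. A picture is of the moment at which its call begins. camera_model takes no time and is no camera call.
- finish_job(): hands the job in; it is judged then, once.
Trained networks look in the newest picture that a camera, given by its name, has taken for a name from the list of things; names that differ only in an ending like _2 or _b are one class to them, and where a whole thing is asked for, a point or a joint stands for the part that bears it (a point fixed in the world has none). Each returns a list of dicts, best first, with "p" (0 to 1); they miss things now and then, are a little off and sometimes report something else, mostly with a low value. They report only what shows in the picture. A call takes as long as a camera call. They do not tell look-alikes from the thing itself.
- find_in(target, camera): "location" ([row, column] in pixels, amid what is visible of it).
The state is a dict: "time_s": time; "joints": joint angles; "joint_velocities": joint speeds; "effort": joint torques, N m; "tcp_pos": TCP position; "ee_rot": TCP orientation; "wrist_force": force on the tool from outside, world axes, zero at the start; "moment": the same for the moment, N m; "gripper_width": opening from 0.0 (shut) to 1.0 (fully open); "gripper_force": force on a finger pad.
Only numpy, scipy, OpenCV 4.12 (cv2) and the standard library are available. Lean on these libraries where they do the work, as an engineer would, in place of code of your own. Each camera call takes 0.05 s, during which the arm holds its last target. There are 200 camera calls.

## Working session

There is one attempt and no reset: what is moved stays moved. The work goes in short steps, Python scripts to look and compute and a tool call to move; the robot and the scene stay as the last step left them, time stands still between calls to the robot, and variables do not carry over. Pictures are saved under pics/ and viewed, at most 14 in all, crops included, and the job is handed in when it is done.

Besides the shell and the picture viewer there is one more tool, called by a JSON object that holds its "op" and its "data". arm_command: Moves the arm, as the interface text tells. Its arguments: {"type":"object","properties":{"motion":{"type":"array"}},"required":["motion"]}

```bash
mkdir -p pics
cat > h.py <<'E'
import numpy as np,cv2
from station import *
def ray(cam,rc,z):
    m=camera_model(cam);R=np.array(m["R"]);t=np.array(m["t"])
    d=R.T@np.array([(rc[1]-m["cx"])/m["fx"],(rc[0]-m["cy"])/m["fy"],1]);c=-R.T@t
    return c+d*(z-c[2])/d[2]
def pix(cam,X):
    m=camera_model(cam);p=np.array(m["R"])@X+np.array(m["t"])
    return np.array([m["fy"]*p[1]/p[2]+m["cy"],m["fx"]*p[0]/p[2]+m["cx"]])
def save(n,im): cv2.imwrite("pics/"+n+".png",cv2.cvtColor(im,cv2.COLOR_RGB2BGR))
E
python3 - <<'E'
from h import *
np.set_printoptions(precision=3,suppress=True)
for c in("scene","top"):
    m=camera_model(c);print(c,m["fx"],-np.array(m["R"]).T@m["t"],np.array(m["R"]).round(2).tolist())
    save(c+"0",capture(c))
    for n in("34","42","50","58"):
        for k,z in(("socket_",.027),("post_",.03)):
            print(k+n,[(round(d["p"],2),np.round(d["location"]).tolist(),ray(c,d["location"],z)[:2].round(3).tolist()) for d in find_in(k+n,c)[:4]])
print(sense())
E
```

```text
scene 347.79024103128484 [ 0.113 -0.62   0.797] [[0.84, -0.55, -0.0], [-0.38, -0.58, -0.72], [0.39, 0.6, -0.69]]
socket_34 [(0.88, [274.0, 360.0], [0.605, -0.361]), (0.74, [308.0, 295.0], [0.411, -0.342]), (0.73, [153.0, 194.0], [0.475, 0.322]), (0.56, [272.0, 297.0], [0.475, -0.267])]
post_34 [(0.71, [213.0, 281.0], [0.56, -0.084]), (0.7, [209.0, 263.0], [0.524, -0.042]), (0.61, [199.0, 241.0], [0.49, 0.031]), (0.58, [222.0, 296.0], [0.573, -0.137])]
socket_42 [(0.88, [274.0, 360.0], [0.605, -0.361]), (0.74, [308.0, 295.0], [0.411, -0.342]), (0.73, [153.0, 194.0], [0.475, 0.322]), (0.56, [272.0, 297.0], [0.475, -0.267])]
post_42 [(0.71, [213.0, 281.0], [0.56, -0.084]), (0.7, [209.0, 263.0], [0.524, -0.042]), (0.61, [199.0, 241.0], [0.49, 0.031]), (0.58, [222.0, 296.0], [0.573, -0.137])]
socket_50 [(0.88, [274.0, 360.0], [0.605, -0.361]), (0.74, [308.0, 295.0], [0.411, -0.342]), (0.73, [153.0, 194.0], [0.475, 0.322]), (0.56, [272.0, 297.0], [0.475, -0.267])]
post_50 [(0.71, [213.0, 281.0], [0.56, -0.084]), (0.7, [209.0, 263.0], [0.524, -0.042]), (0.61, [199.0, 241.0], [0.49, 0.031]),
[... 1381 characters left out ...]
.0, 368.0], [0.415, -0.335]), (0.55, [187.0, 340.0], [0.471, -0.265])]
post_58 [(0.7, [208.0, 240.0], [0.492, 0.058]), (0.68, [192.0, 262.0], [0.527, -0.023])]
{'time_s': 0.9, 'joints': array([ 90.389,  22.037,   0.454,   0.   , -68.411, -14.816]), 'joint_velocities': array([-0.076,  0.012,  0.02 , -0.023, -0.023, -0.031]), 'effort': array([  0.   , -39.045,  18.763,   4.224,   0.016,  -0.   ]), 'tcp_pos': array([0.156, 0.605, 0.231]), 'ee_rot': array([[ 0.968, -0.249, -0.   ],
       [-0.249, -0.968,  0.   ],
       [-0.   , -0.   , -1.   ]]), 'wrist_force': array([ 0.859, -0.426, -0.249]), 'moment': array([-0.003, -0.031,  0.009]), 'gripper_force': 0.0, 'gripper_width': 0.9997954098199421}
```

```bash
python3 -c "
import cv2
a=cv2.imread('pics/scene0.png');b=cv2.imread('pics/top0.png')
cv2.imwrite('pics/s1.png',cv2.resize(a,(768,576)));cv2.imwrite('pics/t1.png',cv2.resize(b,(768,576)))"
```

```text
(no output)
```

View pics/s1.png

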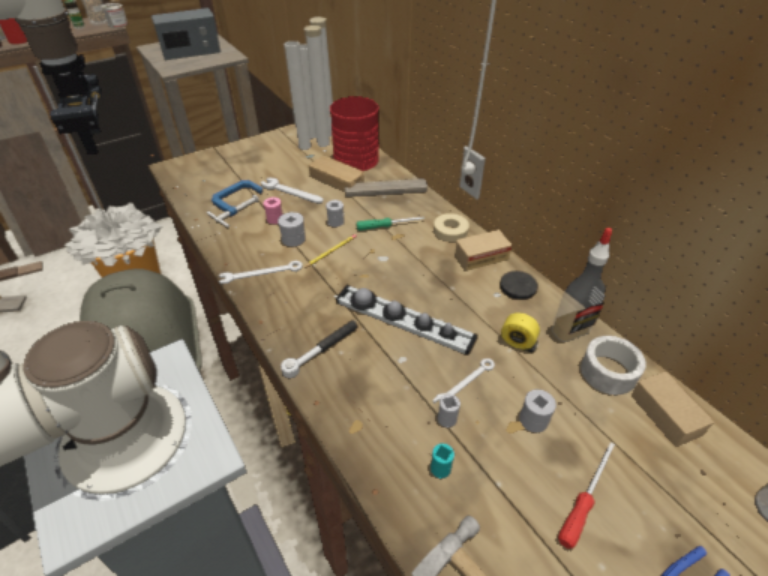

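View pics/t1.png

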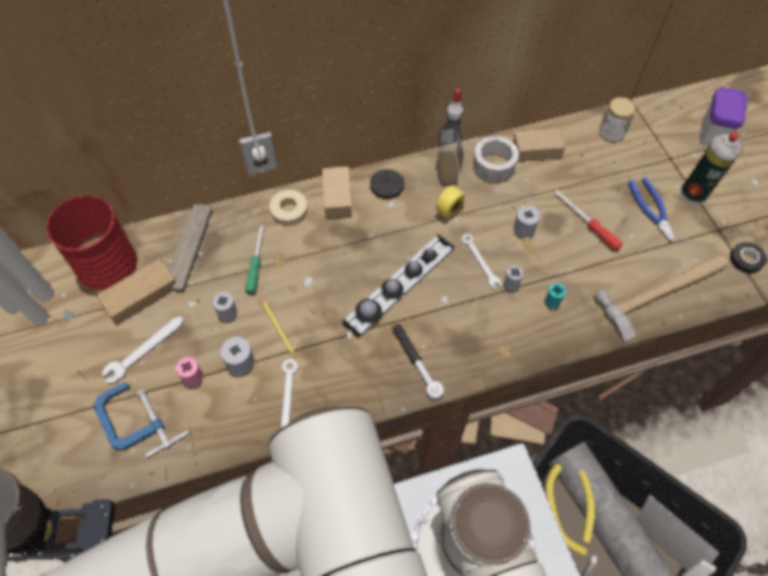

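The scene picture shows, in the 768-wide view, these steel sockets: (291,229) big, (335,213), (448,411) smallest and (538,411). The look-alikes are pink at (273,210) and turquoise at (443,461). The rail runs from (340,290) to (475,345), with the widest post at its upper left. Next I fit socket and rail poses to the edges in both cameras.

```bash
cat > fit.py <<'E'
from h import *
from scipy.optimize import minimize
A=np.linspace(0,2*np.pi,72,endpoint=False)
def circ(x,y,z,r): return np.c_[x+r*np.cos(A),y+r*np.sin(A),0*A+z]
def proj(cam,P):
    m=camera_model(cam);p=P@np.array(m["R"]).T+np.array(m["t"])
    return np.c_[m["fx"]*p[:,0]/p[:,2]+m["cx"],m["fy"]*p[:,1]/p[:,2]+m["cy"]].astype(np.float32)
def grads(ims):
    G={}
    for c,im in ims.items():
        f=cv2.GaussianBlur(im.astype(np.float32),(0,0),1.0)
        G[c]=(cv2.Sobel(f,-1,1,0).astype(np.float32),cv2.Sobel(f,-1,0,1).astype(np.float32))
    return G
def edge(G,c,pts,closed=True):
    P=[];N=[]
    n=len(pts)
    for i in range(n if closed else n-1):
        a,b=pts[i],pts[(i+1)%n];L=np.linalg.norm(b-a)
        if L<1e-3: continue
        k=max(1,int(round(L*2)));s=(np.arange(k)+.5)/k
        P.append(a+(b-a)*s[:,None]);N.append(np.repeat([[(b-a)[1]/L,-(b-a)[0]/L]],k,0))
    P=np.vstack(P).astype(np.float32);N=np.vstack(N)
    s=[cv2.remap(g,P[:,0],P[:,1],cv2.INTER_LINEAR).reshape(len(P),-1) for g in G[c]]
    g=np.abs(s[0]*N[:,:1]+s[1]*N[:,1:]).sum(1)
    return np.minimum(g,250).mean()
def sock_curves(c,x,y,r,h,z0=0):
    t=proj(c,circ(x,y,z0+h,r));b=proj(c,circ(x,y,z0,r))
    return [cv2.convexHull(np.vstack([t,b]))[:,0],t]
def sock_score(G,x,y,r,h,z0=0,cams=("top","scene")):
    return sum(edge(G,c,k) for c in cams for k in sock_curves(c,x,y,r,h,z0))
def fit_sock(G,x,y,r,h,z0=0,cams=("top","scene"),rng=.014):
    g=np.arange(-rng,rng+1e-9,.002)
    x,y=max(((x+a,y+b) for a in g for b in g),key=lambda q:sock_score(G,*q,r,h,z0,cams))
    o=minimize(lambda q:-sock_score(G,*q,r,h,z0,cams),[x,y],method="Nelder-Mead",options=dict(initial_simplex=[[x,y],[x+.001,y],[x,y+.001]],xatol=1e-4))
    return o.x,-o.fun
PY=[-.096,-.040,.024,.096];PR=[.017,.021,.025,.029]
def rail_curves(c,x,y,a):
    u=np.array([-np.sin(a),np.cos(a)]);v=np.array([np.cos(a),np.sin(a)])
    K=[]
    def box(y0,y1,h):
        q=[np.r_[[x,y]+v*i*.023+u*j,z] for i,j in((-1,y0),(1,y0),(1,y1),(-1,y1)) for z in(0,h)]
        return cv2.convexHull(proj(c,np.array(q)))[:,0]
    K.append(box(-.145,.145,.014))
    for d,r in zip(PY,PR): K.append(proj(c,circ(x+u[0]*d,y+u[1]*d,.018,r)))
    return K
def rail_score(G,q,cams=("top","scene")):
    return sum(edge(G,c,k)*w for c in cams for k,w in zip(rail_curves(c,*q),(4,1,1,1,1)))
E
cat > m1.py <<'E'
from fit import *
ims={c:cv2.cvtColor(cv2.imread(f"pics/{c}0.png"),cv2.COLOR_BGR2RGB) for c in("top","scene")}
G=grads(ims)
S={k:v for k,v in zip("abcd",[(.483,.312),(.48,.322),(.47,-.27),(.605,-.36)])}
px={"a":(355,237),"b":(306,224),"c":(279,513),"d":(221,527)}
D=[("34",.017,.052),("42",.021,.054),("50",.025,.057),("58",.029,.060)]
big={c:cv2.resize(im,None,fx=6,fy=6,interpolation=cv2.INTER_CUBIC) for c,im in ims.items()}
def draw(c,K,col=(0,255,0)):
    for k in K: cv2.polylines(big[c],[np.round((k+.5)*6).astype(int)],True,col,1)
cr={"top":[],"scene":[]}
for k in "abcd":
    x0,y0,_=ray("top",np.array(px[k])/1.5,.03)
    R=[]
    for n,r,h in D:
        q,s=fit_sock(G,x0,y0,r,h); one=[fit_sock(G,*q,r,h,cams=(c,),rng=.006)[0] for c in("top","scene")]
        R.append((s,n,q,one,r,h))
    print(k,[(x[1],round(x[0])) for x in R])
    s,n,q,one,r,h=max(R,key=lambda x:x[0]); print("  ",n,q.round(4),one[0].round(4),one[1].round(4))
    for c in big:
        draw(c,sock_curves(c,*q,r,h)); cr[c].append(pix(c,np.r_[q,.03]))
a0=np.array(ray("top",np.array((255,429))/1.5,.03)[:2]);b0=np.array(ray("top",np.array((309,369))/1.5,.03)[:2])
u=b0-a0;ang=np.arctan2(-u[0],u[1]);c0=(a0+b0)/2
print("rail0",c0,ang)
def fr(cams):
    best=max(((c0[0]+i,c0[1]+j,ang+t) for i in np.arange(-.015,.016,.003) for j in np.arange(-.015,.016,.003) for t in np.arange(-.1,.11,.02)),key=lambda q:rail_score(G,q,cams))
    b=np.array(best)
    o=minimize(lambda q:-rail_score(G,q,cams),b,method="Nelder-Mead",options=dict(initial_simplex=[b,b+[.002,0,0],b+[0,.002,0],b+[0,0,.01]],xatol=1e-4))
    return o.x
for cs in(("top","scene"),("top",),("scene",)):
    q=fr(cs);print(cs,q.round(4))
    if len(cs)==2: Q=q
u=np.array([-np.sin(Q[2]),np.cos(Q[2])])
for d,n in zip(PY,("34","42","50","58")): print("post",n,(Q[:2]+u*d).round(4))
for c in big: draw(c,rail_curves(c,*Q))
W=[]
for c in("top","scene"):
    t=[]
    for p in cr[c]:
        i,j=(p*6).astype(int);t.append(big[c][max(i-100,0):max(i-100,0)+200,j-100:j+100])
    W.append(np.hstack(t))
save("socks",np.vstack(W))
W=[]
for c in big:
    i,j=(pix(c,np.r_[Q[:2],.02])*6).astype(int); W.append(cv2.resize(big[c][i-240:i+240,j-330:j+330],(400,290)))
save("rail",np.hstack(W))
E
time python3 m1.py
```

```text
Traceback (most recent call last):
  File "m1.py", line 15, in <module>
    q,s=fit_sock(G,x0,y0,r,h); one=[fit_sock(G,*q,r,h,cams=(c,),rng=.006)[0] for c in("top","scene")]
                                    ~~~~~~~~^^^^^^^^^^^^^^^^^^^^^^^^^^^^^
  File "fit.py", line 34, in fit_sock
    o=minimize(lambda q:-sock_score(G,*q,r,h,z0,cams),[x,y],method="Nelder-Mead",options=dict(initial_simplex=[[x,y],[x+.001,y],[x,y+.001]],xatol=1e-4))
  File "fit.py", line 34, in <lambda>
    o=minimize(lambda q:-sock_score(G,*q,r,h,z0,cams),[x,y],method="Nelder-Mead",options=dict(initial_simplex=[[x,y],[x+.001,y],[x,y+.001]],xatol=1e-4))
                         ~~~~~~~~~~^^^^^^^^^^^^^^^^^^
  File "fit.py", line 30, in sock_score
    return sum(edge(G,c,k) for c in cams for k in sock_curves(c,x,y,r,h,z0))
  File "fit.py", line 30, in <genexpr>
    return sum(edge(G,c,k) for c in cams for k in sock_curves(c,x,y,r,h,z0))
                                                  ~~~~~~~~~~~^^^^^^^^^^^^^^
  File "fit.py", line 27, in sock_curves
    t=proj(c,circ(x,y,z0+h,r));b=proj(c,circ(x,y,z0,r))
                                 ~~~~^^^^^^^^^^^^^^^^^^
  File "fit.py", line 6, in proj
    m=camera_model(cam);p=P@np.array(m["R"]).T+np.array(m["t"])
ValueError: time passes only in moves, steps and waits

real	0m4.256s
user	0m4.092s
sys	0m0.192s
```

Cache the camera model.

```bash
sed -i 's/^from station import \*$/from station import *\nimport station,functools\ncamera_model=functools.lru_cache(None)(station.camera_model)/' h.py
time python3 m1.py
```

```text
a [('34', 793), ('42', 801), ('50', 887), ('58', 983)]
   58 [0.4728 0.3191] [0.4728 0.3191] [0.4728 0.3189]
b [('34', 828), ('42', 871), ('50', 711), ('58', 534)]
   42 [0.5927 0.3217] [0.5927 0.3216] [0.5937 0.324 ]
c [('34', 785), ('42', 694), ('50', 513), ('58', 443)]
   34 [ 0.4709 -0.2742] [ 0.4708 -0.2694] [ 0.4714 -0.2744]
d [('34', 795), ('42', 835), ('50', 950), ('58', 725)]
   50 [ 0.5993 -0.3569] [ 0.6002 -0.3562] [ 0.5988 -0.3574]
rail0 [ 0.53724189 -0.04194049] 0.49058590462093293
('top', 'scene') [ 0.5465 -0.0457  0.4993]
('top',) [ 0.5465 -0.0449  0.5016]
('scene',) [ 0.5428 -0.0506  0.4998]
post 34 [ 0.5924 -0.13  ]
post 42 [ 0.5656 -0.0809]
post 50 [ 0.535  -0.0247]
post 58 [0.5005 0.0385]
real	0m43.026s
user	0m43.504s
sys	0m0.128s
```

View pics/socks.png

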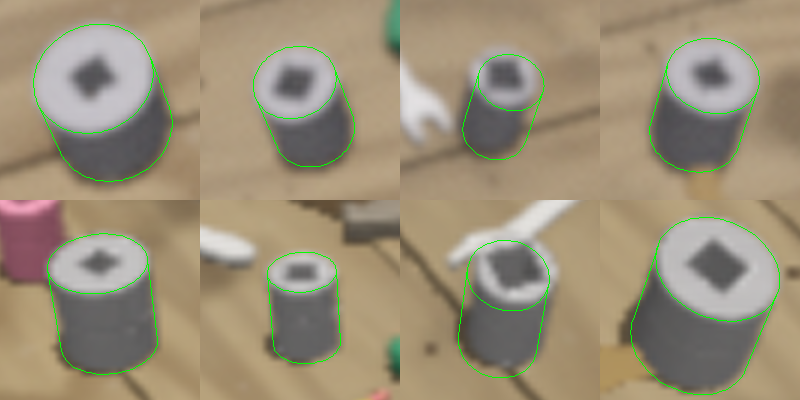

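View pics/rail.png

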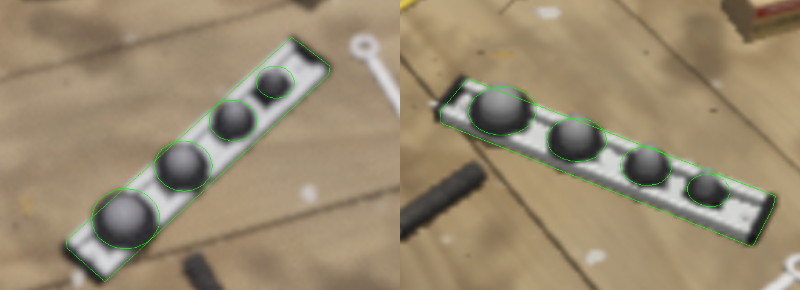

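The 58, 42 and 50 socket fits lie on their edges. The 34 is off by a few pixels because of the wrench behind it, and the rail's 17 mm caps weren't modelled. I'll refine both and fit each post by its own silhouette.

```bash
cat >> fit.py <<'E'
def post_pts(x,y,r,rp,z0=.018):
    P=[circ(x,y,z0,r),circ(x,y,z0-.004,r)]
    for s in np.linspace(0,.995,10): P.append(circ(x,y,z0+.008+.016*s,rp*np.sqrt(1-s*s)))
    return np.vstack(P)
PP=[.0085,.0115,.0145,.018]
def rail_sc(G,q,d,cams=("top","scene")):
    x,y,a=q;u=np.array([-np.sin(a),np.cos(a)]);v=np.array([np.cos(a),np.sin(a)]);s=0
    pt=lambda i,j,z:np.r_[[x,y]+v*i+u*j,z]
    for c in cams:
        # near side bottom edges/far top edges come out of the hull
        B=cv2.convexHull(proj(c,np.array([pt(i,j,z) for i in(-.023,.023) for j,z in((-.145,0),(-.145,.017),(.145,0),(.145,.017),(-.135,.017),(.135,.017))])))[:,0]
        s+=3*edge(G,c,B)
        for k in range(4):
            p=pt(0,d[k],0);s+=edge(G,c,cv2.convexHull(proj(c,post_pts(p[0],p[1],PR[k],PP[k])))[:,0])
    return s
E
cat > m2.py <<'E'
from fit import *
ims={c:cv2.cvtColor(cv2.imread(f"pics/{c}0.png"),cv2.COLOR_BGR2RGB) for c in("top","scene")}
G=grads(ims)
def fit(cs):
    v=np.r_[.546,-.0465,.4993,PY]
    f=lambda v:-rail_sc(G,v[:3],v[3:],cs)
    for st in(.004,.002):
        sim=np.vstack([v]+[v+st*np.eye(7)[i]*(5 if i==2 else 1) for i in range(7)])
        v=minimize(f,v,method="Nelder-Mead",options=dict(initial_simplex=sim,xatol=1e-4,maxiter=900)).x
    return v,f(v)
for cs in(("top",),("scene",),("top","scene")):
    v,s=fit(cs);x,y,a=v[:3];u=np.array([-np.sin(a),np.cos(a)])
    print(cs,v.round(4),round(s),[(np.array([x,y])+u*d).round(4).tolist() for d in v[3:]])
for cs in(("top",),("scene",),("top","scene")):
    b=max(((x,y) for x in np.arange(.464,.486,.001) for y in np.arange(-.284,-.262,.001)),key=lambda q:sum(edge(G,c,sock_curves(c,*q,.017,.052)[0]) for c in cs))
    print("s34",cs,np.round(b,4))
big={c:cv2.resize(im,None,fx=6,fy=6,interpolation=cv2.INTER_CUBIC) for c,im in ims.items()}
W=[]
for c in("top","scene"):
    for k in sock_curves(c,*b,.017,.052): cv2.polylines(big[c],[np.round((k+.5)*6).astype(int)],True,(0,255,0),1)
    for k in range(4):
        p=np.array([x,y])+u*v[3+k];K=cv2.convexHull(proj(c,post_pts(*p,PR[k],PP[k])))[:,0]
        cv2.polylines(big[c],[np.round((K+.5)*6).astype(int)],True,(0,255,0),1)
    i,j=(pix(c,np.r_[x,y,.02])*6).astype(int);W.append(cv2.resize(big[c][i-240:i+240,j-330:j+330],(550,300)))
    i,j=(pix(c,np.r_[b,.03])*6).astype(int);W[-1]=np.hstack([W[-1],cv2.resize(big[c][i-100:i+100,j-80:j+80],(240,300))])
save("rail2",np.vstack(W))
E
time python3 m2.py
```

```text
('top',) [ 0.5497 -0.0496  0.4962 -0.0868 -0.035   0.0319  0.1032] -1662 [[0.591, -0.126], [0.5663, -0.0804], [0.5345, -0.0216], [0.5005, 0.0412]]
('scene',) [ 0.546  -0.0488  0.4878 -0.0921 -0.0404  0.0269  0.0984] -1518 [[0.5892, -0.1301], [0.565, -0.0845], [0.5335, -0.0251], [0.4999, 0.0382]]
('top', 'scene') [ 0.5482 -0.0497  0.4951 -0.0897 -0.0364  0.0295  0.1005] -3134 [[0.5908, -0.1286], [0.5655, -0.0817], [0.5341, -0.0237], [0.5004, 0.0387]]
s34 ('top',) [ 0.469 -0.268]
s34 ('scene',) [ 0.471 -0.275]
s34 ('top', 'scene') [ 0.471 -0.274]
real	0m13.226s
user	0m13.702s
sys	0m0.108s
```

View pics/rail2.png

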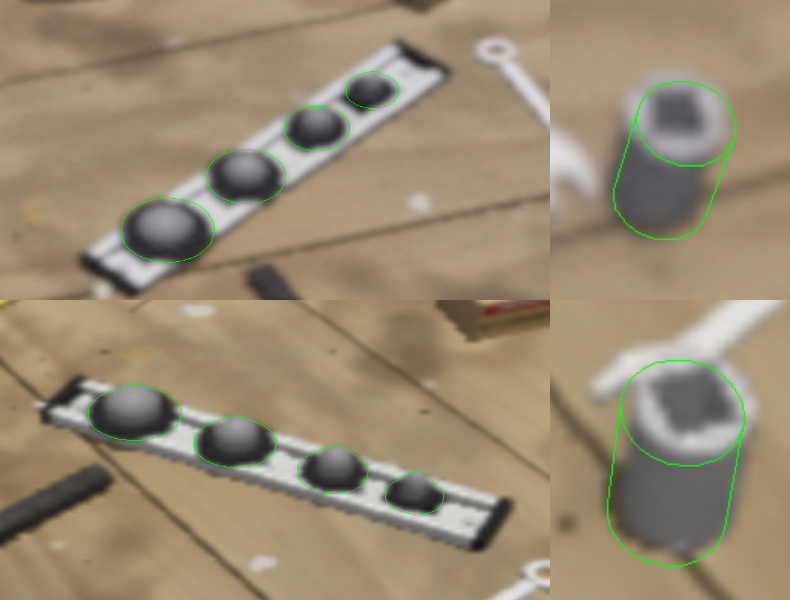

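The post outlines fit. The 34 socket sits about 1.5 px from its outline in both views: up-left in the top view, up-right in the scene view. I correct it from the offset of its drive hole and top face.

Run:
```python
from h import *
p=np.array([.471,-.274,.052])
for c,d in(("top",(-14.5,-11)),("scene",(-12.5,12))):
    print(c,ray(c,pix(c,p)+np.array(d)/9,.052).round(4))
```

```text
top [ 0.4776 -0.2727  0.052 ]
scene [ 0.4763 -0.2727  0.052 ]
```

{"op": "arm_command", "data": {"motion": [[87,0,0,0,0,0,0.149],[87,0,0,0,0,0,0.149],[87,0,0,0,0,0,0.149],[87,0,0,0,0,0,0.149],[87,0,0,0,0,0,0.149],[87,0,0,0,0,0,0.08],[87,0,0,0,0,0,0],[87,0,0,0,0,0,0]]}}

```text
time_s: 1.7
tcp_pos: [0.1557, 0.6053, 0.2306]
ee_rot: [[0.476, -0.88, 0.0], [-0.88, -0.476, 0.0], [-0.0, -0.0, -1.0]]
wrist_force: [0.2, -0.6, 0.3]
gripper_width: 0.999
gripper_force: 0.0
```

{"op": "arm_command", "data": {"motion": [[87,40.3,-14.3,0,0,0,0],[87,40.3,-14.3,0,0,0,0],[87,40.3,-14.3,0,0,0,0],[87,40.3,-14.3,0,0,0,0],[87,40.3,-14.3,0,0,0,0],[87,40.3,-14.3,0,0,0,0],[87,40.3,-14.3,0,0,0,0],[87,40.3,-14.3,0,0,0,0]]}}

```text
time_s: 2.5
tcp_pos: [0.4104, 0.3744, 0.2309]
ee_rot: [[0.476, -0.88, 0.0], [-0.88, -0.476, 0.0], [-0.0, -0.001, -1.0]]
wrist_force: [-0.0, 0.8, 1.0]
gripper_width: 0.997
gripper_force: 0.0
```

{"op": "arm_command", "data": {"motion": [[87,40.3,-14.3,30,0,0,0],[87,40.3,-14.3,30,0,0,0],[87,0,0,30,0,0,0],[87,0,0,20,0,0,0],[87,0,0,0,0,0,0],[87,0,0,0,0,0,0]]}}

```text
time_s: 3.1
tcp_pos: [0.4704, 0.3211, 0.1237]
ee_rot: [[0.475, -0.88, 0.001], [-0.88, -0.475, -0.0], [0.0, -0.001, -1.0]]
wrist_force: [0.4, 0.3, 1.1]
gripper_width: 0.995
gripper_force: 0.0
```

{"op": "arm_command", "data": {"motion": [[87,3,-1.2,30,0,0,0],[87,0,0,30,0,0,0],[87,0,0,25,0,0,0],[87,0,0,14,0,0,0],[87,0,0,0,0,0,0],[87,0,0,0,0,0,0]]}}

```text
time_s: 3.7
tcp_pos: [0.4733, 0.32, 0.0257]
ee_rot: [[0.475, -0.88, 0.002], [-0.88, -0.475, 0.002], [-0.001, -0.003, -1.0]]
wrist_force: [-0.5, 0.7, 0.3]
gripper_width: 0.997
gripper_force: 0.0
```

{"op": "arm_command", "data": {"motion": [[40,0,0,0,0,0,0],[40,0,0,0,0,0,0],[40,0,0,0,0,0,0],[40,0,0,0,0,0,0],[40,0,0,0,0,0,0],[40,0,0,0,0,0,0],[40,0,0,0,0,0,0],[40,0,0,0,0,0,0]]}}

```text
time_s: 4.5
tcp_pos: [0.4731, 0.3193, 0.0246]
ee_rot: [[0.474, -0.88, 0.001], [-0.88, -0.474, 0.001], [-0.0, -0.002, -1.0]]
wrist_force: [2.5, 0.9, 1.5]
gripper_width: 0.659
gripper_force: 30.0
```

{"op": "arm_command", "data": {"motion": [[40,0,0,-15,0,0,0],[40,0,0,-30,0,0,0],[40,0,0,-25,0,0,0],[40,20,8,0,0,0,0],[40,35,15,0,0,0,0],[40,35,15,0,0,0,0],[40,35,15,0,0,0,0],[40,35,15,0,0,0,0]]}}

```text
time_s: 5.3
tcp_pos: [0.4856, 0.1424, 0.0918]
ee_rot: [[0.473, -0.881, -0.006], [-0.881, -0.473, -0.003], [-0.001, 0.007, -1.0]]
wrist_force: [0.9, 0.3, -5.9]
gripper_width: 0.657
gripper_force: 30.0
```

{"op": "arm_command", "data": {"motion": [[40,35,15,0,0,0,0],[40,35,15,0,0,0,0],[40,30,11,0,0,0,0],[40,0,0,0,0,0,0],[40,0,0,0,0,0,0],[40,0,0,0,0,0,0]]}}

```text
time_s: 5.9
tcp_pos: [0.4985, 0.0379, 0.093]
ee_rot: [[0.474, -0.881, -0.003], [-0.881, -0.474, -0.001], [-0.001, 0.003, -1.0]]
wrist_force: [0.9, -0.7, -5.2]
gripper_width: 0.658
gripper_force: 30.0
```

Run:
```python
from h import *
big=[]
for c in("top","scene"):
    im=capture(c);save(c+"1",im)
    i,j=pix(c,np.array([.5,.039,.05])).astype(int)
    big.append(cv2.resize(im[i-40:i+40,j-50:j+50],(400,320),interpolation=cv2.INTER_CUBIC))
save("h58",np.hstack(big));print(sense()["tcp_pos"])
```

```text
[0.49913446 0.03861613 0.09355201]
```

View pics/h58.png

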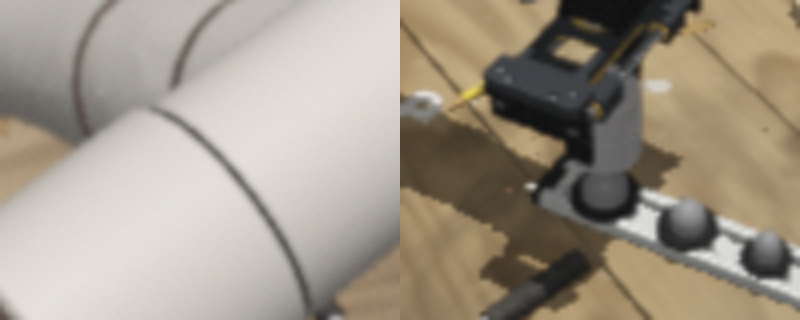

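The top view is blocked by the arm. The scene view shows the socket right over the widest post, at crop (610,190). I'll lower it while watching the force.

{"op": "arm_command", "data": {"motion": [[40,0,-1,15,0,0,0],[40,0,0,10,0,0,0],[40,0,0,8,0,0,0],[40,0,0,6,0,0,0],[40,0,0,0,0,0,0]]}}

```text
time_s: 6.5
tcp_pos: [0.5, 0.0385, 0.0542]
ee_rot: [[0.474, -0.88, -0.002], [-0.88, -0.474, -0.001], [-0.0, 0.002, -1.0]]
wrist_force: [-0.0, 0.1, -5.8]
gripper_width: 0.662
gripper_force: 30.0
```

{"op": "arm_command", "data": {"motion": [[40,0,0,3,0,0,0],[40,0,0,2,0,0,0],[40,0,0,0,0,0,0]]}}

```text
time_s: 6.8
tcp_pos: [0.5006, 0.0385, 0.0501]
ee_rot: [[0.474, -0.881, -0.0], [-0.881, -0.474, 0.0], [-0.0, -0.0, -1.0]]
wrist_force: [0.5, -0.1, -5.4]
gripper_width: 0.662
gripper_force: 30.0
```

{"op": "arm_command", "data": {"motion": [[40,0,0,3,0,0,0],[40,0,0,2,0,0,0],[40,0,0,1.5,0,0,0],[40,0,0,0,0,0,0]]}}

```text
time_s: 7.2
tcp_pos: [0.5005, 0.0385, 0.0434]
ee_rot: [[0.474, -0.88, -0.0], [-0.88, -0.474, -0.0], [-0.0, 0.0, -1.0]]
wrist_force: [0.7, 0.0, -6.1]
gripper_width: 0.66
gripper_force: 30.0
```

Within 1 mm of the seat with no side load. Lower until contact, then open.

{"op": "arm_command", "data": {"motion": [[40,0,0,1,0,0,0],[40,0,0,0,0,0,0],[62,0,0,0,0,0,0],[87,0,0,0,0,0,0],[87,0,0,0,0,0,0],[87,0,0,0,0,0,0],[87,0,0,0,0,0,0]]}}

```text
time_s: 7.9
tcp_pos: [0.5009, 0.0386, 0.0429]
ee_rot: [[0.474, -0.88, 0.001], [-0.88, -0.474, 0.0], [0.0, -0.001, -1.0]]
wrist_force: [0.8, 0.3, -0.3]
gripper_width: 0.961
gripper_force: 0.0
```

{"op": "arm_command", "data": {"motion": [[87,0,0,-15,0,0,0],[87,0,0,-35,0,0,0],[87,0,0,-40,0,0,0],[70,0,0,0,0,0,0],[70,0,0,0,0,0,0]]}}

```text
time_s: 8.4
tcp_pos: [0.501, 0.0387, 0.1336]
ee_rot: [[0.474, -0.881, 0.002], [-0.881, -0.474, 0.001], [-0.0, -0.003, -1.0]]
wrist_force: [0.5, 0.1, -0.9]
gripper_width: 0.894
gripper_force: 0.0
```

{"op": "arm_command", "data": {"motion": [[75,-18,-19,0,0,0,0],[75,-30,-31,0,0,0,0],[75,-30,-31,0,0,0,0],[75,-30,-31,0,0,0,0],[75,-30,-31,0,0,0,0],[75,-30,-32,0,0,0,0],[75,-25,-26,0,0,0,0],[75,-13,-14,0,0,0,0]]}}

```text
time_s: 9.2
tcp_pos: [0.592, 0.3242, 0.1298]
ee_rot: [[0.476, -0.88, -0.003], [-0.88, -0.476, -0.002], [0.001, 0.003, -1.0]]
wrist_force: [0.5, -0.1, 0.4]
gripper_width: 0.861
gripper_force: 0.0
```

{"op": "arm_command", "data": {"motion": [[75,0,0,0,0,0,0],[75,0,0,0,0,0,0],[75,0,0,0,0,0,0]]}}

```text
time_s: 9.5
tcp_pos: [0.5915, 0.3205, 0.1316]
ee_rot: [[0.473, -0.881, -0.002], [-0.881, -0.473, -0.002], [0.0, 0.003, -1.0]]
wrist_force: [-0.3, 0.5, -0.5]
gripper_width: 0.863
gripper_force: 0.0
```

Run:
```python
from h import *
big=[]
for c,X in(("scene",[.5,.039,.05]),("top",[.5,.039,.05]),("scene",[.593,.322,.08])):
    im=capture(c)
    i,j=pix(c,np.array(X)).astype(int)
    big.append(cv2.resize(im[i-40:i+40,j-33:j+33],(264,320),interpolation=cv2.INTER_CUBIC))
save("p58",np.hstack(big));print(sense()["tcp_pos"])
```

```text
[0.59210417 0.32076979 0.13274976]
```

View pics/p58.png

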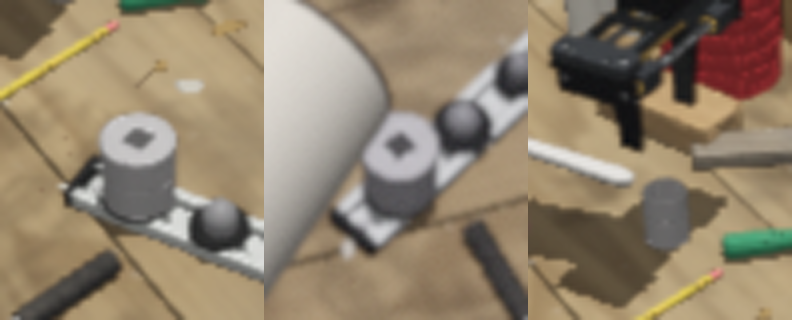

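The 58 socket stands upright, home on its seat. The gripper hangs above the 42 socket, so I descend.

{"op": "arm_command", "data": {"motion": [[75,-0.5,-1.4,30,0,0,0],[75,0,0,35,0,0,0],[75,0,0,27,0,0,0],[75,0,0,15,0,0,0],[75,0,0,0,0,0,0],[75,0,0,0,0,0,0]]}}

```text
time_s: 10.25
tcp_pos: [0.5941, 0.3232, 0.0267]
ee_rot: [[0.474, -0.88, 0.002], [-0.88, -0.474, 0.001], [0.0, -0.002, -1.0]]
wrist_force: [0.5, 0.8, -0.1]
gripper_width: 0.861
gripper_force: 0.0
```

{"op": "arm_command", "data": {"motion": [[25,0,0,0,0,0,0],[25,0,0,0,0,0,0],[25,0,0,0,0,0,0],[25,0,0,0,0,0,0],[25,0,0,0,0,0,0],[25,0,0,0,0,0,0],[25,0,0,0,0,0,0],[25,0,0,0,0,0,0]]}}

```text
time_s: 11.05
tcp_pos: [0.5931, 0.3228, 0.0259]
ee_rot: [[0.474, -0.88, -0.0], [-0.88, -0.474, -0.0], [0.0, 0.0, -1.0]]
wrist_force: [-2.0, -0.6, 2.8]
gripper_width: 0.473
gripper_force: 30.0
```

{"op": "arm_command", "data": {"motion": [[25,0,0,-15,0,0,0],[25,0,0,-35,0,0,0],[25,0,0,-32,0,0,0],[25,20,13,0,0,0,0],[25,35,22,0,0,0,0],[25,40,25,0,0,0,0],[25,40,25,0,0,0,0],[25,40,25,0,0,0,0]]}}

```text
time_s: 11.85
tcp_pos: [0.579, 0.1151, 0.108]
ee_rot: [[0.475, -0.88, 0.0], [-0.88, -0.475, 0.0], [-0.0, -0.001, -1.0]]
wrist_force: [0.7, -0.1, -2.0]
gripper_width: 0.475
gripper_force: 30.0
```

{"op": "arm_command", "data": {"motion": [[25,40,25,0,0,0,0],[25,40,25,0,0,0,0],[25,40,25,0,0,0,0],[25,30,19,0,0,0,0],[25,18,12,0,0,0,0],[25,0,0,0,0,0,0],[25,0,0,0,0,0,0],[25,0,0,0,0,0,0]]}}

```text
time_s: 12.65
tcp_pos: [0.566, -0.0807, 0.1078]
ee_rot: [[0.475, -0.88, 0.0], [-0.88, -0.475, 0.0], [0.0, -0.001, -1.0]]
wrist_force: [-0.6, 0.5, -2.0]
gripper_width: 0.469
gripper_force: 30.0
```

{"op": "arm_command", "data": {"motion": [[25,0.5,1,20,0,0,0],[25,0,0,15,0,0,0],[25,0,0,7,0,0,0],[25,0,0,4,0,0,0],[25,0,0,0,0,0,0],[25,0,0,0,0,0,0]]}}

```text
time_s: 13.25
tcp_pos: [0.5657, -0.0821, 0.0623]
ee_rot: [[0.475, -0.88, 0.001], [-0.88, -0.475, -0.0], [0.001, -0.001, -1.0]]
wrist_force: [0.2, 0.1, -2.5]
gripper_width: 0.471
gripper_force: 30.0
```

{"op": "arm_command", "data": {"motion": [[25,0,0,3,0,0,0],[25,0,0,3,0,0,0],[25,0,0,0,0,0,0]]}}

```text
time_s: 13.55
tcp_pos: [0.5647, -0.0824, 0.0553]
ee_rot: [[0.474, -0.881, -0.001], [-0.881, -0.474, 0.0], [-0.0, 0.001, -1.0]]
wrist_force: [-0.4, 0.2, -1.9]
gripper_width: 0.472
gripper_force: 30.0
```

{"op": "arm_command", "data": {"motion": [[25,0,0,3,0,0,0],[25,0,0,2,0,0,0],[25,0,0,0,0,0,0]]}}

```text
time_s: 13.85
tcp_pos: [0.5647, -0.0824, 0.0502]
ee_rot: [[0.474, -0.881, -0.001], [-0.881, -0.474, -0.0], [-0.0, 0.001, -1.0]]
wrist_force: [-0.1, 0.1, -2.5]
gripper_width: 0.473
gripper_force: 30.0
```

{"op": "arm_command", "data": {"motion": [[25,0,0,3,0,0,0],[25,0,0,2,0,0,0],[25,0,0,1,0,0,0],[25,0,0,0,0,0,0]]}}

```text
time_s: 14.25
tcp_pos: [0.5649, -0.0824, 0.0444]
ee_rot: [[0.474, -0.88, -0.0], [-0.88, -0.474, -0.0], [-0.0, 0.0, -1.0]]
wrist_force: [-0.5, 0.3, -2.1]
gripper_width: 0.476
gripper_force: 30.0
```

{"op": "arm_command", "data": {"motion": [[25,0,0,0.7,0,0,0],[25,0,0,0,0,0,0],[46,0,0,0,0,0,0],[72,0,0,0,0,0,0],[72,0,0,0,0,0,0],[72,0,0,0,0,0,0],[72,0,0,0,0,0,0]]}}

```text
time_s: 14.95
tcp_pos: [0.5652, -0.0824, 0.0441]
ee_rot: [[0.474, -0.88, 0.0], [-0.88, -0.474, 0.0], [0.0, -0.0, -1.0]]
wrist_force: [-0.3, -0.8, -0.4]
gripper_width: 0.781
gripper_force: 0.0
```

{"op": "arm_command", "data": {"motion": [[72,0,0,-15,0,0,0],[72,0,0,-35,0,0,0],[72,0,0,-40,0,0,0],[80,0,0,0,0,0,0],[80,0,0,0,0,0,0]]}}

```text
time_s: 15.45
tcp_pos: [0.5655, -0.0822, 0.1351]
ee_rot: [[0.474, -0.881, 0.003], [-0.881, -0.474, 0.001], [0.001, -0.003, -1.0]]
wrist_force: [-0.8, 0.4, -0.5]
gripper_width: 0.895
gripper_force: 0.0
```

{"op": "arm_command", "data": {"motion": [[82,20,8,0,0,0,0],[82,38,15,0,0,0,0],[82,40,15,0,0,0,0],[82,40,16,0,0,0,0],[82,40,16,0,0,0,0],[82,40,15,0,0,0,0],[82,25,10,0,0,0,0],[82,15,5,0,0,0,0]]}}

```text
time_s: 16.25
tcp_pos: [0.5982, -0.3589, 0.1315]
ee_rot: [[0.472, -0.882, -0.003], [-0.882, -0.472, 0.001], [-0.003, 0.002, -1.0]]
wrist_force: [0.0, 0.5, -0.5]
gripper_width: 0.942
gripper_force: 0.0
```

{"op": "arm_command", "data": {"motion": [[82,0,0,0,0,0,0],[82,0,0,20,0,0,0],[82,0,0,20,0,0,0],[82,0,0,0,0,0,0],[82,0,0,0,0,0,0]]}}

```text
time_s: 16.75
tcp_pos: [0.5994, -0.3558, 0.0938]
ee_rot: [[0.476, -0.88, -0.001], [-0.88, -0.476, 0.0], [-0.001, 0.001, -1.0]]
wrist_force: [-0.1, 1.0, 0.7]
gripper_width: 0.942
gripper_force: 0.0
```

Run:
```python
from h import *
big=[]
for c,X in(("scene",[.565,-.082,.05]),("top",[.565,-.082,.05]),("scene",[.6,-.356,.06])):
    im=capture(c)
    i,j=pix(c,np.array(X)).astype(int)
    big.append(cv2.resize(im[i-40:i+40,j-33:j+33],(264,320),interpolation=cv2.INTER_CUBIC))
save("p42",np.hstack(big));print(sense()["tcp_pos"])
```

```text
[ 0.60024963 -0.35670054  0.09546388]
```

View pics/p42.png

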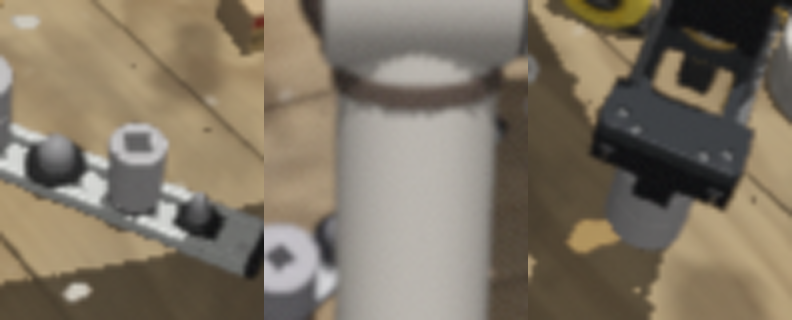

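The 42 socket is home on its post and the fingers straddle the 50. Descend and grip.

{"op": "arm_command", "data": {"motion": [[82,0,0,30,0,0,0],[82,0,0,25,0,0,0],[82,0,0,13,0,0,0],[82,0,0,0,0,0,0],[82,0,0,0,0,0,0]]}}

```text
time_s: 17.4
tcp_pos: [0.6002, -0.3573, 0.0271]
ee_rot: [[0.475, -0.88, 0.002], [-0.88, -0.475, -0.001], [0.002, -0.001, -1.0]]
wrist_force: [-0.9, -0.7, 0.6]
gripper_width: 0.94
gripper_force: 0.0
```

{"op": "arm_command", "data": {"motion": [[33,0,0,0,0,0,0],[33,0,0,0,0,0,0],[33,0,0,0,0,0,0],[33,0,0,0,0,0,0],[33,0,0,0,0,0,0],[33,0,0,0,0,0,0],[33,0,0,0,0,0,0],[33,0,0,0,0,0,0]]}}

```text
time_s: 18.2
tcp_pos: [0.5999, -0.357, 0.0263]
ee_rot: [[0.474, -0.88, 0.001], [-0.88, -0.474, -0.0], [0.001, -0.001, -1.0]]
wrist_force: [0.4, 0.2, 0.4]
gripper_width: 0.565
gripper_force: 30.0
```

{"op": "arm_command", "data": {"motion": [[33,0,0,-15,0,0,0],[33,0,0,-40,0,0,0],[33,0,0,-40,0,0,0],[33,-20,-6,-5,0,0,0],[33,-35,-11,0,0,0,0],[33,-40,-12,0,0,0,0],[33,-40,-12,0,0,0,0],[33,-40,-12,0,0,0,0]]}}

```text
time_s: 19.0
tcp_pos: [0.5613, -0.1764, 0.1257]
ee_rot: [[0.473, -0.881, -0.002], [-0.881, -0.473, 0.001], [-0.002, 0.002, -1.0]]
wrist_force: [1.0, 0.6, -3.2]
gripper_width: 0.565
gripper_force: 30.0
```

{"op": "arm_command", "data": {"motion": [[33,-40,-13,0,0,0,0],[33,-40,-13,0,0,0,0],[33,-35,-11,0,0,0,0],[33,-22,-7,0,0,0,0],[33,-12,-3,0,0,0,0],[33,0,0,0,0,0,0],[33,0,0,0,0,0,0],[33,0,0,0,0,0,0]]}}

```text
time_s: 19.8
tcp_pos: [0.5337, -0.0252, 0.1258]
ee_rot: [[0.473, -0.881, -0.0], [-0.881, -0.473, -0.0], [-0.0, 0.001, -1.0]]
wrist_force: [0.0, -0.3, -3.5]
gripper_width: 0.562
gripper_force: 30.0
```

{"op": "arm_command", "data": {"motion": [[33,-1,-0.8,20,0,0,0],[33,0,0,25,0,0,0],[33,0,0,13,0,0,0],[33,0,0,6,0,0,0],[33,0,0,0,0,0,0],[33,0,0,0,0,0,0]]}}

```text
time_s: 20.4
tcp_pos: [0.5348, -0.0234, 0.0626]
ee_rot: [[0.474, -0.881, 0.001], [-0.881, -0.474, 0.0], [0.001, -0.001, -1.0]]
wrist_force: [0.0, 0.0, -3.2]
gripper_width: 0.568
gripper_force: 30.0
```

{"op": "arm_command", "data": {"motion": [[33,0,0,3,0,0,0],[33,0,0,3,0,0,0],[33,0,0,0,0,0,0]]}}

```text
time_s: 20.7
tcp_pos: [0.5338, -0.023, 0.0559]
ee_rot: [[0.474, -0.88, -0.0], [-0.88, -0.474, 0.0], [-0.0, 0.0, -1.0]]
wrist_force: [0.3, 0.0, -3.4]
gripper_width: 0.564
gripper_force: 30.0
```

{"op": "arm_command", "data": {"motion": [[33,0,0,3,0,0,0],[33,0,0,2,0,0,0],[33,0,0,0,0,0,0]]}}

```text
time_s: 21.0
tcp_pos: [0.5337, -0.023, 0.0505]
ee_rot: [[0.474, -0.88, -0.001], [-0.88, -0.474, -0.0], [-0.0, 0.001, -1.0]]
wrist_force: [-0.9, 0.0, -5.0]
gripper_width: 0.566
gripper_force: 30.0
```

{"op": "arm_command", "data": {"motion": [[33,0,0,3,0,0,0],[33,0,0,2,0,0,0],[33,0,0,0.5,0,0,0],[33,0,0,0,0,0,0]]}}

```text
time_s: 21.4
tcp_pos: [0.534, -0.023, 0.0453]
ee_rot: [[0.474, -0.88, -0.0], [-0.88, -0.474, -0.0], [-0.0, 0.0, -1.0]]
wrist_force: [0.2, 0.6, -3.2]
gripper_width: 0.559
gripper_force: 30.0
```

{"op": "arm_command", "data": {"motion": [[33,0,0,0.7,0,0,0],[33,0,0,0,0,0,0],[54,0,0,0,0,0,0],[80,0,0,0,0,0,0],[80,0,0,0,0,0,0],[80,0,0,0,0,0,0],[80,0,0,0,0,0,0]]}}

```text
time_s: 22.1
tcp_pos: [0.5342, -0.023, 0.045]
ee_rot: [[0.474, -0.88, 0.001], [-0.88, -0.474, 0.0], [0.0, -0.001, -1.0]]
wrist_force: [-0.2, -0.6, 0.6]
gripper_width: 0.877
gripper_force: 0.0
```

{"op": "arm_command", "data": {"motion": [[80,0,0,-15,0,0,0],[80,0,0,-35,0,0,0],[80,0,0,-40,0,0,0],[65,0,0,0,0,0,0],[65,0,0,0,0,0,0]]}}

```text
time_s: 22.6
tcp_pos: [0.5343, -0.0228, 0.1357]
ee_rot: [[0.474, -0.881, 0.002], [-0.881, -0.474, 0.001], [0.0, -0.003, -1.0]]
wrist_force: [0.3, -0.0, -1.2]
gripper_width: 0.815
gripper_force: 0.0
```

{"op": "arm_command", "data": {"motion": [[65,17,15,0,0,0,0],[65,33,29,0,0,0,0],[65,33,29,0,0,0,0],[65,33,29,0,0,0,0],[65,33,29,0,0,0,0],[65,28,24,0,0,0,0],[65,16,14,0,0,0,0],[65,0,0,0,0,0,0]]}}

```text
time_s: 23.4
tcp_pos: [0.4748, -0.275, 0.1328]
ee_rot: [[0.47, -0.882, -0.004], [-0.882, -0.47, 0.001], [-0.003, 0.003, -1.0]]
wrist_force: [0.1, 0.3, 0.4]
gripper_width: 0.748
gripper_force: 0.0
```

{"op": "arm_command", "data": {"motion": [[65,0,0,25,0,0,0],[65,0,0,20,0,0,0],[65,0,0,0,0,0,0],[65,0,0,0,0,0,0]]}}

```text
time_s: 23.8
tcp_pos: [0.4766, -0.2725, 0.0892]
ee_rot: [[0.475, -0.88, -0.002], [-0.88, -0.475, 0.0], [-0.001, 0.002, -1.0]]
wrist_force: [0.0, 0.2, 0.0]
gripper_width: 0.749
gripper_force: 0.0
```

Run:
```python
from h import *
big=[]
for c,X in(("scene",[.534,-.023,.05]),("scene",[.477,-.2727,.06]),("top",[.477,-.2727,.06])):
    im=capture(c)
    i,j=pix(c,np.array(X)).astype(int)
    big.append(cv2.resize(im[i-40:i+40,j-33:j+33],(264,320),interpolation=cv2.INTER_CUBIC))
save("p50",np.hstack(big));print(sense()["tcp_pos"])
```

```text
[ 0.47758158 -0.27290356  0.09070329]
```

View pics/p50.png

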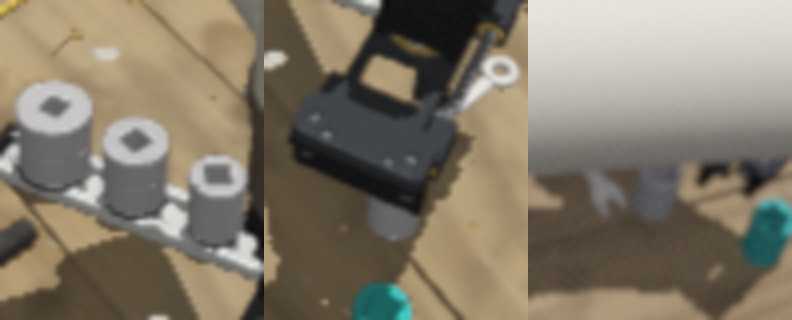

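The 58, 50 and 42 sockets all stand home. The gripper is above the 34, with the turquoise one clear of it.

{"op": "arm_command", "data": {"motion": [[65,0,0,30,0,0,0],[65,0,0,22,0,0,0],[65,0,0,13,0,0,0],[65,0,0,0,0,0,0],[65,0,0,0,0,0,0]]}}

```text
time_s: 24.45
tcp_pos: [0.4775, -0.2733, 0.0255]
ee_rot: [[0.475, -0.88, 0.001], [-0.88, -0.475, -0.001], [0.001, -0.001, -1.0]]
wrist_force: [-0.7, -0.2, 0.4]
gripper_width: 0.748
gripper_force: 0.0
```

{"op": "arm_command", "data": {"motion": [[20,0,0,0,0,0,0],[20,0,0,0,0,0,0],[20,0,0,0,0,0,0],[20,0,0,0,0,0,0],[20,0,0,0,0,0,0],[20,0,0,0,0,0,0],[20,0,0,0,0,0,0],[20,0,0,0,0,0,0]]}}

```text
time_s: 25.25
tcp_pos: [0.4769, -0.2731, 0.025]
ee_rot: [[0.474, -0.88, 0.0], [-0.88, -0.474, -0.0], [0.0, -0.0, -1.0]]
wrist_force: [-0.5, 0.5, 2.4]
gripper_width: 0.381
gripper_force: 30.0
```

{"op": "arm_command", "data": {"motion": [[20,0,0,-15,0,0,0],[20,0,0,-32,0,0,0],[20,0,0,-28,0,0,0],[20,-8,-18,0,0,0,0],[20,-14,-32,0,0,0,0],[20,-16,-38,0,0,0,0],[20,-16,-38,0,0,0,0],[20,-12,-28,0,0,0,0]]}}

```text
time_s: 26.05
tcp_pos: [0.5819, -0.1401, 0.099]
ee_rot: [[0.475, -0.88, -0.001], [-0.88, -0.475, 0.0], [-0.001, 0.0, -1.0]]
wrist_force: [-0.3, -0.9, -2.2]
gripper_width: 0.378
gripper_force: 30.0
```

{"op": "arm_command", "data": {"motion": [[20,-6,-14,0,0,0,0],[20,0,0,0,0,0,0],[20,0,0,0,0,0,0],[20,0,0,15,0,0,0],[20,0,0,10,0,0,0],[20,0,0,0,0,0,0],[20,0,0,0,0,0,0]]}}

```text
time_s: 26.75
tcp_pos: [0.59, -0.1307, 0.0746]
ee_rot: [[0.473, -0.881, -0.001], [-0.881, -0.473, -0.0], [-0.0, 0.001, -1.0]]
wrist_force: [-0.0, 0.5, -1.8]
gripper_width: 0.376
gripper_force: 30.0
```

Run:
```python
from h import *
big=[]
for c in("scene","top"):
    im=capture(c)
    i,j=pix(c,np.array([.591,-.129,.04])).astype(int)
    big.append(cv2.resize(im[i-30:i+30,j-37:j+37],(395,320),interpolation=cv2.INTER_CUBIC))
save("h34",np.hstack(big));print(sense()["tcp_pos"])
```

```text
[ 0.59074303 -0.13042019  0.07527964]
```

View pics/h34.png

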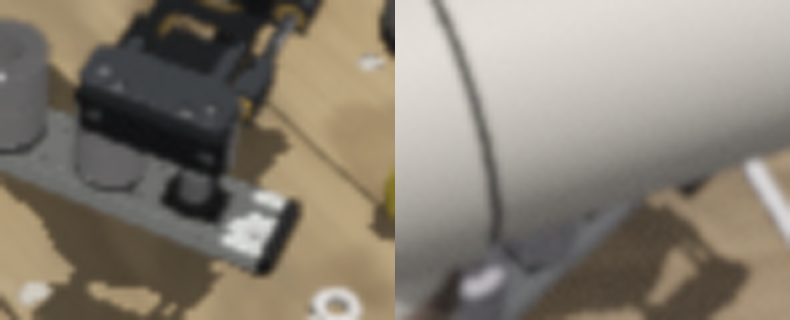

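The scene view shows the 34 socket straight above its post, at crop (195,190). Lower it under force watch.

{"op": "arm_command", "data": {"motion": [[20,-0.6,-0.6,8,0,0,0],[20,0,0,5,0,0,0],[20,0,0,3,0,0,0],[20,0,0,0,0,0,0]]}}

```text
time_s: 27.25
tcp_pos: [0.5902, -0.1292, 0.0579]
ee_rot: [[0.474, -0.88, -0.002], [-0.88, -0.474, 0.0], [-0.001, 0.001, -1.0]]
wrist_force: [-1.0, 0.1, -1.4]
gripper_width: 0.377
gripper_force: 30.0
```

{"op": "arm_command", "data": {"motion": [[20,0,0,3,0,0,0],[20,0,0,2,0,0,0],[20,0,0,0,0,0,0]]}}

```text
time_s: 27.55
tcp_pos: [0.5905, -0.1292, 0.0534]
ee_rot: [[0.474, -0.88, -0.001], [-0.88, -0.474, 0.0], [-0.0, 0.001, -1.0]]
wrist_force: [0.4, -0.5, -1.8]
gripper_width: 0.377
gripper_force: 30.0
```

{"op": "arm_command", "data": {"motion": [[20,0,0,2,0,0,0],[20,0,0,2,0,0,0],[20,0,0,0,0,0,0]]}}

```text
time_s: 27.85
tcp_pos: [0.5905, -0.1292, 0.0494]
ee_rot: [[0.474, -0.881, -0.001], [-0.881, -0.474, 0.0], [-0.0, 0.001, -1.0]]
wrist_force: [0.4, 0.7, -1.4]
gripper_width: 0.377
gripper_force: 30.0
```

{"op": "arm_command", "data": {"motion": [[20,0,0,3,0,0,0],[20,0,0,2,0,0,0],[20,0,0,1,0,0,0],[20,0,0,0,0,0,0]]}}

```text
time_s: 28.25
tcp_pos: [0.5906, -0.1292, 0.0435]
ee_rot: [[0.474, -0.88, -0.0], [-0.88, -0.474, -0.0], [-0.0, 0.0, -1.0]]
wrist_force: [0.1, -0.0, -2.6]
gripper_width: 0.381
gripper_force: 30.0
```

{"op": "arm_command", "data": {"motion": [[20,0,0,0.5,0,0,0],[20,0,0,0,0,0,0],[38,0,0,0,0,0,0],[60,0,0,0,0,0,0],[60,0,0,0,0,0,0],[60,0,0,0,0,0,0],[60,0,0,0,0,0,0]]}}

```text
time_s: 28.95
tcp_pos: [0.5909, -0.1292, 0.0434]
ee_rot: [[0.474, -0.88, 0.0], [-0.88, -0.474, -0.0], [0.0, -0.0, -1.0]]
wrist_force: [-0.5, 0.2, 0.4]
gripper_width: 0.662
gripper_force: 0.0
```

{"op": "arm_command", "data": {"motion": [[60,0,0,-15,0,0,0],[60,0,0,-35,0,0,0],[60,0,0,-45,0,0,0],[60,0,0,-40,0,0,0],[60,30,0,-20,0,0,0],[60,40,0,0,0,0,0],[60,40,0,0,0,0,0],[60,40,0,0,0,0,0]]}}

```text
time_s: 29.75
tcp_pos: [0.6624, -0.2624, 0.1988]
ee_rot: [[0.475, -0.88, 0.001], [-0.88, -0.475, 0.0], [0.0, -0.001, -1.0]]
wrist_force: [0.5, -1.1, -0.3]
gripper_width: 0.689
gripper_force: 0.0
```

{"op": "arm_command", "data": {"motion": [[60,40,0,0,0,0,0],[60,40,0,0,0,0,0],[60,30,0,0,0,0,0],[60,0,0,0,0,0,0],[60,0,0,0,0,0,0]]}}

```text
time_s: 30.25
tcp_pos: [0.7136, -0.3586, 0.1967]
ee_rot: [[0.473, -0.881, -0.002], [-0.881, -0.473, 0.001], [-0.002, 0.001, -1.0]]
wrist_force: [-0.6, -0.3, -0.1]
gripper_width: 0.69
gripper_force: 0.0
```

Run:
```python
from fit import *
ims={c:capture(c) for c in("top","scene")}
G=grads(ims)
for n,r,h,p in(("34",.017,.052,(.5905,-.1292)),("42",.021,.054,(.565,-.0824)),("50",.025,.057,(.534,-.023)),("58",.029,.060,(.5007,.0386))):
    print(n,*[(fit_sock(G,*p,r,h,z,("scene",),.006)[0].round(4),round(sock_score(G,*fit_sock(G,*p,r,h,z,("scene",),.006)[0],r,h,z,("scene",)))) for z in(.018,.024,.030)])
big=[]
for c in("scene","top"):
    i,j=pix(c,np.array([.546,-.047,.04])).astype(int)
    big.append(cv2.resize(ims[c][i-45:i+45,j-58:j+58],(400,310),interpolation=cv2.INTER_CUBIC))
save("end",np.hstack(big));print(sense()["tcp_pos"])
```

```text
34 (array([ 0.5873, -0.1335]), 425) (array([ 0.5837, -0.1372]), 426) (array([ 0.5801, -0.1408]), 427)
42 (array([ 0.5648, -0.0842]), 468) (array([ 0.5611, -0.0886]), 471) (array([ 0.5573, -0.0931]), 473)
50 (array([ 0.5323, -0.0258]), 482) (array([ 0.529 , -0.0308]), 482) (array([ 0.5258, -0.0353]), 483)
58 (array([0.4967, 0.0346]), 467) (array([0.4993, 0.0335]), 465) (array([0.4958, 0.0277]), 463)
[ 0.71377479 -0.35731902  0.19834462]
```

View pics/end.png

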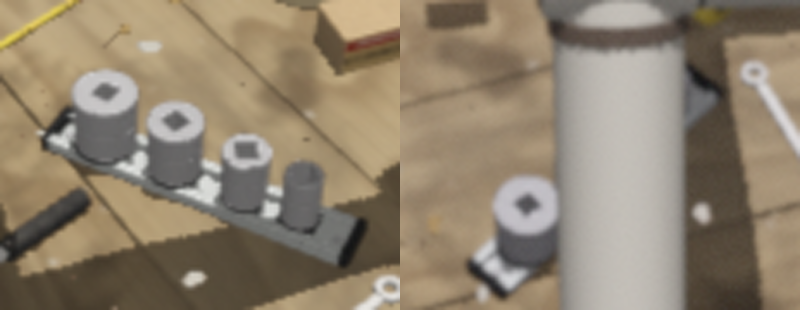

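All four sockets stand upright on their seats in order of size, and the arm is clear. The rims went down to seat height without side load, so I hand the job in.

```bash
python3 -c "
from station import *
print(finish_job())"
```

```text
the job is handed in; nothing more can be done
None
```

All four sockets stand upright on their matching posts, free of the gripper, and the job was handed in at about 30 s. The hand-in returned no verdict; the last scene picture and the force readings showed each one seated.

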